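Close the bench tank with a camlock coupling

TASK

Close the filling port of the steel bench tank: push the loose camlock coupling, mouth down and with its two cam arms still up, squarely onto the grooved adaptor on the lid until it is fully home past its stiff seal. Then swing the two cam arms down one after the other, first one all the way and then the other, until each hangs down at its stop. Push firmly but gently: do not ram the coupling or force the arms, and leave the jar, the beaker and the flask where they stand.

Things in the scene. Friction and masses are not known exactly. Their poses are not given: they have to be found in the camera images.
- coupling_grip (a point): Loose aluminium camlock coupling, 75 mm tall, 0.27 to 0.55 kg, standing on the bench mouth down. This point: in the gripping block at its top, on the axis (34 mm along its x, 30 mm along its y, grip across y; block from 41 to 75 mm above the underside), 64 mm above the underside. Below the block it is round, 50 mm in diameter. Axes: z up; the cam arms stand out along +x (cam_a) and -x (cam_b).
- coupling_mouth (a point): Centre of the coupling's open underside (axes as coupling_grip). The bore is 36 mm wide and 36 mm deep: fully home, the underside lies 36 mm below the adaptor's top face, on the adaptor's axis. The adaptor is round: the coupling may go on at any yaw.
- port (a point): Centre of the flat lid (90 mm above the bench) of the fixed round steel tank, 228 mm in diameter. Here the upright grooved aluminium adaptor stands, 34 mm in diameter with a 4 mm chamfer at its top. It is screwed in more or less: its top face is 69 to 79 mm above the lid, different each time and not reported. Besides it only a vent cap stands on the lid, 24 mm high, 87 mm from the centre.
- seal (a joint): How far (m) the black seal plug, 20 mm in diameter, is pushed into the adaptor: 0: it stands 8 mm above the adaptor's top face; 0.008: flush. It starts at 0 to 0.0025, slides with a drag of about 9 N, does not spring back. The coupling's roof must push it flush and then stops hard on the adaptor's top face; short of that the cam arms can jam in the groove.
- cam_a_hinge (a point): Hinge of cam arm a: on the coupling 29 mm out from its axis along its +x, 20 mm above its underside (axes as coupling_grip). The steel arm starts at the hinge and swings in the upright plane through the coupling's x axis: a flat bar 50 mm long, 12 mm wide along the hinge line, 6 mm thick (3 mm either side of the hinge), with a 15 mm eye at its end.
- cam_b_hinge (a point): Hinge of cam arm b: as cam_a_hinge, on the coupling's -x side, the arm reaching to -x.
- cam_a (a joint): Angle of arm a (rad). 0: the arm rises outward at 0.70 rad above level (open); 0.70: level, pointing outward; 2.00: closed, hanging at its stop 1.30 rad below level (its end splayed a little outward). It stays where it is left; the hinge drags with about 0.3 N m (about 9 N at 35 mm from the hinge).
- cam_b (a joint): Angle of arm b (rad), as cam_a.
- jar: Loose white plastic jar, 76 mm in diameter, 110 mm tall, origin at its underside; leave it alone.
- beaker: Loose clear beaker, 84 mm in diameter, 95 mm tall, origin at its underside; leave it alone.
- flask: Loose stoppered conical flask, 82 mm in diameter, 105 mm tall, origin at its underside; leave it alone.
Not all that is in view belongs to the job. Leave any purple or yellow look-alike of the part that bears coupling_grip alone.

How it is judged:
By the outcome, as a careful person would: the job done as asked, in the order asked, and still so for the second after the job is handed in, with the robot touching nothing.
It also fails if it takes over 72 s, if anything falls off the work surface, if the arm or the gripper's body presses on something with over 40 N, if the wrist force passes 120 N, or if a joint passes its speed limit or range.

ROBOT

A 7-joint arm with a two-finger parallel gripper is mounted at the origin on the work surface. World frame = base frame: x ahead of the robot, y to its left, z up, the work surface at z = 0. Lengths are in mm, angles in rad, forces in N, time in s.
With the tool pointing down it reaches from about 400 to 875 mm from the base axis. Payload 19.3 kg.
Tool frame: the origin (TCP) lies at the very end of the fingers, on their centre line; the grasp point (between the pads) lies 19 mm behind it (grip_point_offset is the z of the grasp point in the tool frame, in mm); z points along the fingers, y is the line along which they close (so a half turn about z gives the same grasp; the last joint's range is limited). The gripper opens to 85 mm and grips with 20 to 120 N. Pads are 22 mm wide; open, the fingers measure 114 mm over their backs; the gripper's body (76 mm by 85 mm) begins 54 mm behind the grasp point. The pads swing forward as they close: fully open they stand 13 mm farther back than shut.
Start: joints at [1.112, 0.521, -0.036, 1.599, 0.021, 1.021, -0.113], TCP at [236.896, -578.355, 210.791] pointing down, gripper open.
Joint ranges: [-2.91, 2.91], [-0.3, 2.13], [-1.5, 1.42], [0.17, 2.43], [-1.26, 4.41], [0.16, 1.93], [-2.52, 2.52]. Speed limits (rad/s): [1.89, 1.89, 2.39, 2.39, 3.01, 3.01, 3.01].

INTERFACE

Orientations are given as a 3x3 rotation matrix whose columns are the frame's x, y, z axes.
In Python, from workcell import movep, movel, goto_joints, open_gripper, clamp, wait, inverse_kinematics, read_state, camera, PlanningError, finish_job, grip_point_offset gives the robot as it stands. Calls block until the motion is done:
- movep(position, orientation): joint-space move of the TCP to a pose.
- movel(position, frame=None, max_speed=150, guard=None): straight line of the TCP; frame=None keeps the orientation; max_speed is the mean speed in mm/s. With guard (N) it stops when the force on the tool has changed by that much, and returns True; else False.
- goto_joints(angles): joint-space move.
- open_gripper() and clamp(): open the fingers fully, or close them until they stop; the grip force is fixed at half the most.
- wait(seconds).
- inverse_kinematics(position, orientation): joint angles nearest the present ones, or None.
- read_state(): the state.
- camera(name): name is "scene" or "top" or "wrist"; returns a dict with "image" (480x640x3 uint8, blue, green, red), "range_z" (480x640 float32, mm along the optical axis (not along the pixel's ray), 0 where there is no reading), "fx", "fy", "cx", "cy" (pixels), "cam_to_world" (4x4, takes a point from camera to world coordinates). Camera axes: x right, y up, looking along -z (the intrinsics and any distortion apply to the point x, -y, -z); pixel columns grow to the right and rows downward; lengths in mm; the calibration is good to about 2 mm. The wrist camera is an equidistant fisheye: a pixel r from the principal point sees the ray r / f radians off the axis. A picture is of the moment at which its call begins.
A pose or a line that the arm cannot do raises PlanningError and nothing moves.
- finish_job(): hands the job in; it is judged then, once.
The state is a dict: "time": time; "qpos": joint angles; "qvel": joint speeds; "joint_efforts": joint torques, N m; "eef_pos": TCP position; "tool_rot": TCP orientation; "ft_force": force on the tool from outside, world axes, zero at the start; "torque": the same for the moment, N m; "finger_gap": finger opening in mm; "gripper_force": force on a finger pad.
Only numpy, scipy, OpenCV 4.12 (cv2) and the standard library are available. Lean on these libraries where they do the work, as an engineer would, in place of code of your own. Each camera call takes 0.05 s, during which the arm holds its last target. There are 200 camera calls.

## Working session

There is one attempt and no reset: what is moved stays moved. The work goes in short steps, each a Python script; the robot and the scene stay as the last script left them, time stands still between calls to the robot, and variables do not carry over. Pictures are saved under pics/ and viewed, at most 10 in all, crops included, and the job is handed in when it is done.

```bash
mkdir -p pics; ls
python3 - <<'E'
from workcell import *
import cv2,numpy as np
s=read_state(); print(s['time'],s['eef_pos'],s['ft_force'],s['finger_gap'],grip_point_offset)
for n in ("scene","top"):
    c=camera(n); cv2.imwrite(f"pics/{n}0.png",c["image"]); np.savez(f"{n}0.npz",**c)
    print(n,c["fx"],c["cx"],c["cy"],np.round(c["cam_to_world"],3).tolist(),(c["range_z"]>0).mean())
E
```

```text
pics
0.0 [ 236.75438784 -578.03358708  210.21617734] [ 0.12404048 -1.10395102 -0.37685433] 85.22949366638798 -18.700000000000003
scene 442.0672427541743 317.0347333347691 247.87814923690695 [[-0.372, -0.516, 0.771, 1401.984], [0.928, -0.198, 0.315, 293.433], [-0.01, 0.833, 0.553, 792.045], [0.0, 0.0, 0.0, 1.0]] 0.9959114583333334
top 441.6139591855179 319.2723648655526 249.47622014807058 [[-0.023, 0.982, -0.187, 295.215], [-1.0, -0.024, -0.003, -73.786], [-0.008, 0.187, 0.982, 1068.897], [0.0, 0.0, 0.0, 1.0]] 0.99591796875
```

View pics/scene0.png

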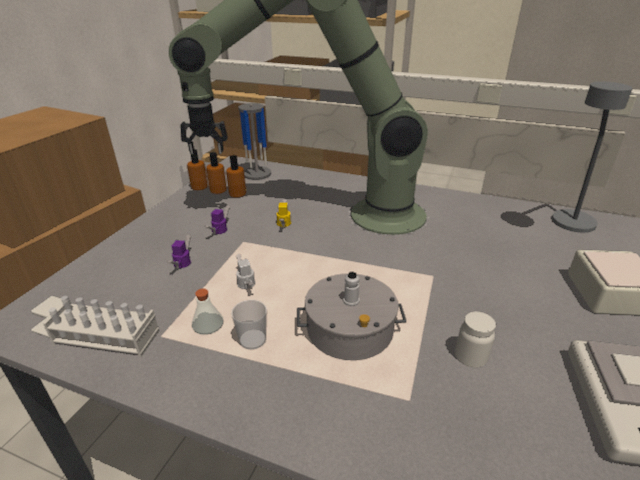

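View pics/top0.png

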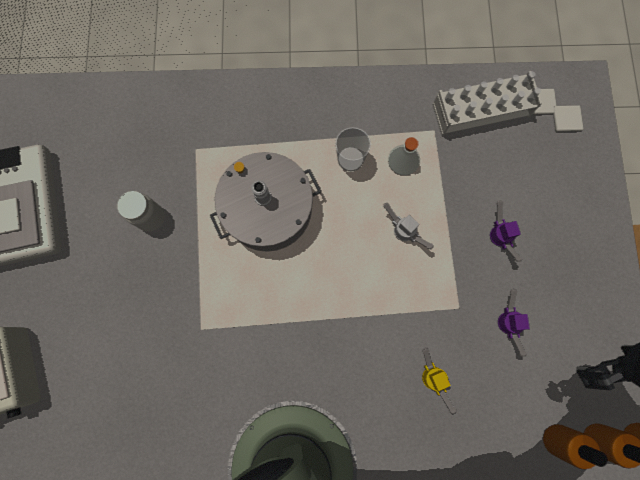

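Scene view: the grey coupling is at about (245,272), the tank adaptor at (352,290), the vent cap at (365,321), the beaker at (250,325), the flask at (206,312) and the jar at (476,340). In the top view, the coupling block is at (407,228) with its arms running from (388,206) to (430,250). The adaptor top is at (260,187) and the tank lid is centred near (264,198). The purple and yellow ones are look-alikes.

```bash
cat > h.py <<'E'
from workcell import *
import numpy as np, cv2
def cloud(c, wrist=False):
    v,u=np.mgrid[0:480,0:640].astype(float); x=(u-c["cx"])/c["fx"]; y=(v-c["cy"])/c["fy"]
    if wrist:
        r=np.hypot(x,y)+1e-9; k=np.tan(np.minimum(r,1.5))/r; x,y=x*k,y*k
    d=c["range_z"].astype(float); P=np.stack([x*d,-y*d,-d,np.ones_like(d)],-1)@np.asarray(c["cam_to_world"]).T
    P=P[...,:3]; P[d<=0]=np.nan; return P
def sel(P,cx,cy,r,z0,z1):
    return (np.hypot(P[...,0]-cx,P[...,1]-cy)<r)&(P[...,2]>z0)&(P[...,2]<z1)
def circ(p):
    A=np.c_[2*p[:,:2],np.ones(len(p))]; s=np.linalg.lstsq(A,(p[:,:2]**2).sum(1),rcond=None)[0]
    return s[0],s[1],np.sqrt(s[2]+s[0]**2+s[1]**2)
E
python3 - <<'E'
from h import *
for n in ("top","scene"):
    c=dict(np.load(n+"0.npz")); print(n,[k for k in c]); P=cloud(c)
    pts={"top":dict(coup=(407,228),adap=(260,187),lid=(240,210),jar=(134,206),beaker=(352,160),flask=(411,145),bench=(330,300)),
         "scene":dict(coup=(243,262),adap=(352,283),lid=(330,310),jar=(478,322),beaker=(250,310),flask=(203,296),bench=(220,350))}[n]
    for k,(u,v) in pts.items(): print(k,np.round(np.nanmedian(P[v-1:v+2,u-1:u+2].reshape(-1,3),0),1))
    u,v=pts["coup"]; C=np.nanmedian(P[v-1:v+2,u-1:u+2].reshape(-1,3),0)
    m=sel(P,C[0],C[1],40,70,82); t=P[m]; print("block",len(t),np.round([t.mean(0),t.min(0),t.max(0)],1).tolist(), cv2.minAreaRect(t[:,:2].astype(np.float32)))
    m=sel(P,C[0],C[1],90,30,70); a=P[m]; d=a[:,:2]-t[:,:2].mean(0); rr=np.hypot(*d.T); f=d[rr>38]; 
    w,V=np.linalg.eigh(f.T@f); print("arms",len(f),V[:,1],np.degrees(np.arctan2(V[1,1],V[0,1])))
    s=f@V[:,1]; print("mean + / -",f[s>0].mean(0),f[s<0].mean(0), a[rr>38][:,2].max())
    u,v=pts["lid"]; 
    L=P[(P[...,2]>85)&(P[...,2]<96)&(np.hypot(P[...,0]-np.nanmedian(P[v-1:v+2,u-1:u+2,0]),P[...,1]-np.nanmedian(P[v-1:v+2,u-1:u+2,1]))<200)]
    h=cv2.convexHull(L[:,:2].astype(np.float32))[:,0]; print("lid",len(L),L[:,2].mean(),circ(h),cv2.minEnclosingCircle(h))
    u,v=pts["adap"];A=np.nanmedian(P[v-1:v+2,u-1:u+2].reshape(-1,3),0)
    q=P[sel(P,A[0],A[1],40,130,190)]; print("adap",len(q),np.round([q.mean(0),q.min(0),q.max(0)],1).tolist(),np.round(np.sort(q[:,2])[::-1][:40:3],1).tolist())
    cv2.minEnclosingCircle
E
```

```text
top ['image', 'range_z', 'fx', 'fy', 'cx', 'cy', 'cam_to_world']
coup [ 530.3 -274.1   74.7]
adap [605.9  52.9 167.2]
lid [578.2 109.5  90. ]
jar [587.1 344.7 111.4]
beaker [ 692.9 -151.9   95. ]
flask [ 720.7 -289.2  105.2]
bench [374.1 -93.2   1.1]
block 191 [[540.4, -280.6, 75.2], [520.0, -302.7, 70.4], [561.4, -260.5, 79.8]] ((540.9967041015625, -280.85675048828125), (32.77070999145508, 29.8005313873291), 43.892948150634766)
arms 179 [-0.72234305 -0.6915349 ] -136.2482672600584
mean + / - [-41.54682512 -40.13816979] [42.069186   39.84544555] 60.907778548712145
lid 6744 90.30960477929463 (np.float64(606.3779321776733), np.float64(56.22680265469671), np.float64(113.28063878961845)) ((607.16015625, 55.99396896362305), 114.49400329589844)
adap 258 [[602.4, 54.5, 159.4], [589.7, 39.2, 130.3], [624.1, 73.1, 175.6]] [175.6, 174.8, 174.0, 173.0, 172.5, 172.3, 171.9, 171.5, 171.1, 170.6, 170.2, 169.7, 169.4, 169.2]
scene ['image', 'range_z', 'fx', 'fy', 'cx', 'cy', 'cam_to_world']
coup [ 543.  -281.9   75.8]
adap [622.2  61.3 156.1]
lid [658.6  20.8  91.8]
jar [599.6 348.  111.2]
beaker [ 702.2 -172.6   64.5]
flask [ 736.  -280.6  104.1]
bench [ 795.1 -209.6    1.3]
block 90 [[546.2, -278.4, 75.2], [520.9, -300.1, 70.0], [566.1, -259.1, 80.0]] ((544.4346923828125, -279.4555358886719), (37.248939514160156, 29.273021697998047), 45.07511520385742)
arms 43 [-0.73071546 -0.68268215] -136.94640705276132
mean + / - [-51.09781374 -47.53765814] [48.13522463 45.01665116] 61.08245976858723
lid 4199 90.72145509888578 (np.float64(656.4517957023992), np.float64(-0.2138753509025264), np.float64(167.08189059585538)) ((652.4122314453125, 0.11893463134765625), 185.94784545898438)
adap 269 [[615.6, 59.1, 154.1], [596.4, 39.6, 130.1], [626.8, 74.4, 174.1]] [174.1, 173.6, 173.1, 172.1, 172.0, 171.9, 171.4, 171.1, 170.2, 169.4, 169.3, 168.9, 168.5, 168.3]
```

```bash
cat >> h.py <<'E'
def down(yaw):  # tool z down, tool x along yaw
    c,s=np.cos(yaw),np.sin(yaw); return np.array([[c,s,0],[s,-c,0],[0,0,-1.]])
def push_pose(port,zh,yaw,side,th,R=40,h=11,gap=0,flip=1,tmax=np.radians(42)):
    """arm angle th (0..2); tool leans outward progressively. yaw = coupling x."""
    o=np.array([np.cos(yaw),np.sin(yaw),0])*side; up=np.array([0,0,1.])
    el=.7-th; ad=np.cos(el)*o+np.sin(el)*up; n=-np.sin(el)*o+np.cos(el)*up
    t=tmax*np.clip((th-.3)/1.5,0,1)
    d=-(np.sin(t)*o+np.cos(t)*up); e=np.cos(t)*o-np.sin(t)*up   # tool z, in-plane lateral (outward)
    x=e*flip; M=np.c_[x,np.cross(d,x),d]
    off=3+h*abs(e@n)+gap
    return np.array([port[0],port[1],zh])+29*o+R*ad+n*off, M
E
python3 - <<'E'
from h import *
s=read_state(); print(np.round(s['tool_rot'],2).tolist())
port=(607,56.1)
for y in (43.75,223.75):
    print(y,inverse_kinematics([540.7,-280.7,200],down(np.radians(y))),)
for y in range(0,360,15):
    a=np.radians(y); r=[]
    J=[inverse_kinematics([*port,z],down(a)) for z in (260,180)]
    r.append(all(j is not None for j in J))
    for side in (1,-1):
        for f in (1,-1):
            js=[inverse_kinematics(*push_pose(port,148,a,side,t,gap=g,flip=f)) for t,g in ((0,40),(0,0),(1,0),(2,0),(2.,40))]
            r.append("".join("1" if j is not None else "0" for j in js)+(" j7=%.1f..%.1f"%(js[0][6],js[-2][6]) if js[0] is not None and js[-2] is not None else ""))
    print(y,r)
E
```

```text
[[0.93, 0.38, -0.0], [0.38, -0.93, 0.0], [-0.0, -0.0, -1.0]]
43.75 [ 0.51556184  0.51222801 -0.19385541  1.64831637  0.11302842  0.99202154
 -0.52314672]
223.75 [ 1.13114718  0.8299316  -1.27541936  1.61554122  0.81551259  1.32351055
  2.06392642]
0 [True, '11100', '11100', '11100', '11100']
15 [True, '11100', '11100', '11100', '11100']
30 [True, '11110 j7=-1.4..-1.4', '11110 j7=1.3..1.7', '11111 j7=1.3..0.2', '11111 j7=-1.4..2.4']
45 [True, '11111 j7=-1.2..-1.3', '11111 j7=1.5..1.8', '11111 j7=1.6..1.3', '11111 j7=-1.2..-1.9']
60 [True, '11111 j7=-1.0..-1.2', '11111 j7=1.8..1.8', '11111 j7=1.8..-2.3', '11111 j7=-0.9..0.3']
75 [True, '11111 j7=-0.8..-1.1', '11111 j7=2.0..1.8', '11111 j7=2.1..-2.3', '11111 j7=-0.7..0.3']
90 [True, '11111 j7=-0.5..-1.1', '11111 j7=2.3..1.9', '11111 j7=2.4..-2.3', '11111 j7=-0.5..0.3']
105 [True, '11111 j7=-0.3..-1.0', '11111 j7=-2.4..2.0', '11111 j7=-2.3..-2.3', '11111 j7=-0.2..0.4']
120 [True, '11111 j7=-0.1..-1.0', '11111 j7=-2.5..2.0', '11111 j7=-2.5..-2.2', '11111 j7=0.0..0.5']
135 [True, '11111 j7=0.2..-1.0', '11111 j7=-2.5..-2.3', '11111 j7=-2.5.
[... 613 characters left out ...]
8']
255 [True, '11111 j7=2.1..-2.3', '11111 j7=-0.7..0.3', '11111 j7=-0.8..-1.1', '11111 j7=2.0..1.8']
270 [True, '11111 j7=2.4..-2.3', '11111 j7=-0.5..0.3', '11111 j7=-0.5..-1.1', '11111 j7=2.3..1.9']
285 [True, '11111 j7=-2.3..-2.3', '11111 j7=-0.2..0.4', '11111 j7=-0.3..-1.0', '11111 j7=-2.4..2.0']
300 [True, '11111 j7=-2.5..-2.2', '11111 j7=0.0..0.5', '11111 j7=-0.1..-1.0', '11111 j7=-2.5..2.0']
315 [True, '11111 j7=-2.5..-2.1', '11111 j7=0.3..0.6', '11111 j7=0.2..-1.0', '11111 j7=-2.5..-2.3']
330 [True, '11111 j7=-2.3..-2.0', '11111 j7=0.5..0.8', '11111 j7=0.4..-1.0', '11111 j7=-2.4..2.0']
345 [True, '11110 j7=-2.1..-1.9', '11110 j7=0.7..1.0', '11110 j7=0.7..-1.3', '11110 j7=-2.2..1.9']
```

Run:
```python
from h import *
movep([540.7,-280.7,190],down(np.radians(43.75)))
c=camera("wrist"); cv2.imwrite("pics/w1.png",c["image"]); np.savez("w1.npz",**c)
s=read_state(); print(s['time'],s['eef_pos'],c["fx"],c["cx"],c["cy"],np.round(c["cam_to_world"],2).tolist())
```

```text
1.7167 [ 539.96698317 -282.21412725  190.02901197] 371.64829954431775 319.17008941882125 237.82777955154415 [[0.69, 0.69, 0.23, 600.85], [-0.72, 0.65, 0.22, -226.12], [0.0, -0.32, 0.95, 353.43], [0.0, 0.0, 0.0, 1.0]]
```

View pics/w1.png

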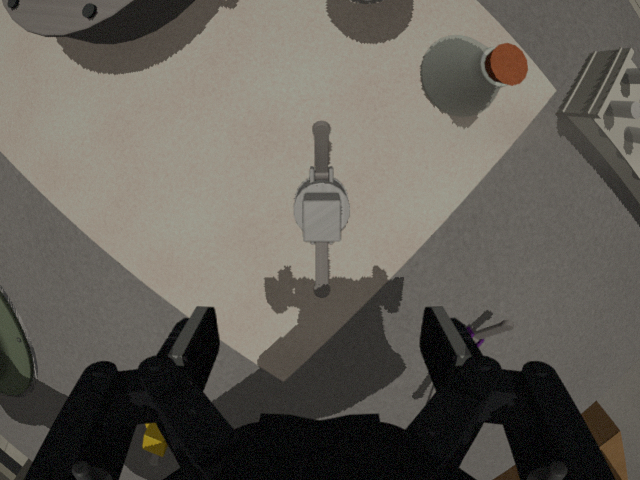

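The wrist picture shows the coupling's block top at about (321,220), with its arms vertical in the image from (321,130) to (321,292). The port is out of view, so I'll take a wrist picture there too.

Run:
```python
from h import *
print(read_state()['eef_pos'])
P=cloud(dict(np.load("w1.npz")),True)
def coup(P,C):
    t=P[sel(P,C[0],C[1],40,68,82)]; print("block",len(t),t[:,2].mean(),np.median(t[:,:2],0),cv2.minAreaRect(t[:,:2].astype(np.float32)))
    f=P[sel(P,C[0],C[1],90,28,66)]; d=f[:,:2]-t[:,:2].mean(0); f=d[np.hypot(*d.T)>38]; w,V=np.linalg.eigh(f.T@f)
    s=f@V[:,1]; a,b=f[s>0].mean(0),f[s<0].mean(0); print(np.degrees(np.arctan2(*(a-b)[::-1])), a+t[:,:2].mean(0),b+t[:,:2].mean(0),len(f))
coup(P,(540.7,-280.7))
movep([535,40,300],down(np.radians(5))); wait(.3)
c=camera("wrist"); cv2.imwrite("pics/w2.png",c["image"]); np.savez("w2.npz",**c)
s=read_state(); print(s['time'],s['eef_pos'],np.round(c["cam_to_world"],2).tolist())
P=cloud(c,True); L=P[sel(P,607,56,160,86,94)]; h=cv2.convexHull(L[:,:2].astype(np.float32))[:,0]
print("lid",len(L),L[:,2].mean(),circ(h),cv2.minEnclosingCircle(h))
q=P[sel(P,607,56,30,140,185)]; print(len(q),q.min(0),q.max(0),np.round(np.sort(q[:,2])[::-1][:400:25],1).tolist(),np.histogram(q[:,2],np.arange(140,185,2))[0])
```

```text
[ 539.96698317 -282.21412725  190.02901197]
block 1648 75.07886801196359 [ 544.95060764 -281.61836658] ((544.4952392578125, -282.533447265625), (34.01325607299805, 30.66293716430664), 43.73640823364258)
-136.16362166345252 [ 503.69554055 -321.16816279] [ 586.9528355  -241.22575121] 1346
3.35 [535.0502018   39.61113939 299.84802236] [[0.09, 0.94, 0.32, 618.24], [-1.0, 0.08, 0.03, 46.09], [0.0, -0.32, 0.95, 463.21], [0.0, 0.0, 0.0, 1.0]]
lid 35156 90.33040833725175 (np.float64(609.135750583025), np.float64(54.79522625737445), np.float64(113.25978333391015)) ((609.08203125, 54.75032424926758), 114.07329559326172)
1349 [592.50930762  38.68775035 160.36187078] [626.03016077  71.38281343 174.06303612] [174.1, 173.1, 172.9, 172.7, 172.4, 172.2, 172.1, 171.9, 171.7, 171.5, 171.2, 170.3, 167.6, 167.3, 167.1, 167.0] [  0   0   0   0   0   0   0   0   0   0  41 231 414 373  13 114 162   1
   0   0   0   0]
```

View pics/w2.png

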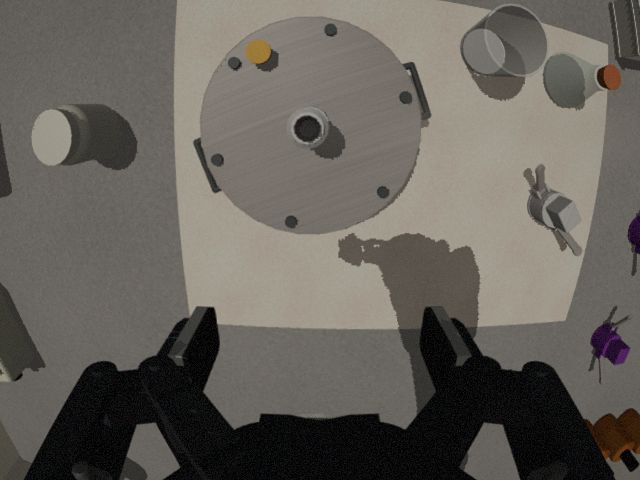

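The wrist picture shows the adaptor at (307,128), the vent cap at (258,50) and the beaker and flask at upper right. The adaptor and lid centre agree at about (609,55). The adaptor's top is at z≈167 and the seal's at about 172, both within the stated ranges. Next I grasp.

Run:
```python
from h import *
a=np.radians(43.8)
movep([543.6,-281.5,150],down(a)); wait(.3)
print(movel([543.6,-281.5,45],max_speed=100,guard=15)); wait(.2); s=read_state(); print(s['time'],s['eef_pos'],s['ft_force'])
clamp(); s=read_state(); print(s['finger_gap'],s['gripper_force'],s['eef_pos'],s['ft_force'])
movel([543.6,-281.5,260],max_speed=150); wait(.3)
s=read_state(); print(s['time'],s['finger_gap'],s['gripper_force'],s['eef_pos'],s['ft_force'],s['torque'])
c=camera("wrist"); cv2.imwrite("pics/w3.png",c["image"]); np.savez("w3.npz",**c)
```

```text
False
6.3833 [ 543.82238346 -281.599791     45.45577912] [-0.48474791 -0.94188866 -0.25091685]
28.159652627597417 59.77172791957855 [ 543.6423249  -281.51797081   45.33836993] [-1.62830166  1.26753814  6.03384511]
8.825 28.467638182060707 59.42245960235596 [ 543.53725542 -281.49375395  259.75614778] [ 0.07148455  0.36801084 -3.44575458] [-0.01293258 -0.0406475  -0.041328  ]
```

View pics/w3.png

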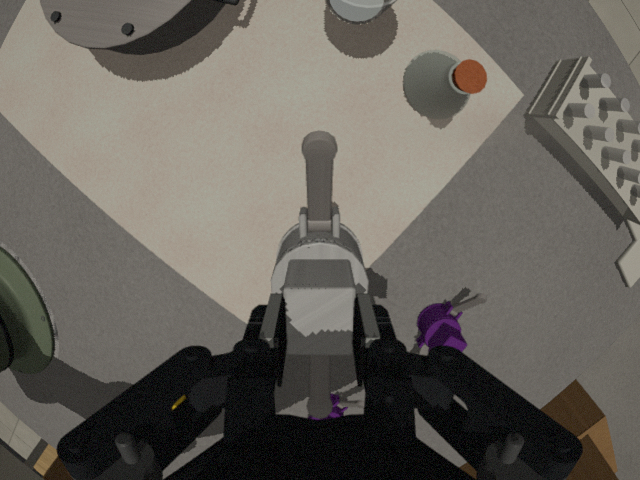

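The coupling is held upright. The block's front edge is near (320,272), the round shoulder spans columns 272–368, and arm a's eye is at (320,146). Next I measure the coupling and the port in the tool frame with the same camera.

```bash
cat >> h.py <<'E'
def toolpts(c,s):
    P=cloud(c,True); return (P-np.asarray(s['eef_pos']))@np.asarray(s['tool_rot'])
def insert_meas(c,s):
    T=toolpts(c,s); tz=T[...,2]; x,y=T[...,0],T[...,1]
    b=T[(abs(y)<13)&(abs(x)<30)&(tz<-26)&(tz>-33)]; print("blocktop",len(b),np.median(b[:,2]),"x",np.percentile(b[:,0],[1,99]))
    r=T[(np.hypot(x,y)<32)&(x>0)&(tz>-3)&(tz<10)]; h=np.unique(np.round(r[:,1]/2)).tolist()
    print("shoulder",len(r),np.median(r[:,2]))
    # outer rim of the shoulder: farthest point per bearing
    an=np.degrees(np.arctan2(r[:,1],r[:,0])); rim=np.array([r[(an>k)&(an<=k+5)][np.argmax(np.hypot(*r[(an>k)&(an<=k+5)][:,:2].T))] for k in range(-50,50,5) if ((an>k)&(an<=k+5)).any() and not -20<=k<20])
    print("rim circ",circ(rim), "y ext",r[:,1].min(),r[:,1].max())
    e=T[(abs(y)<15)&(x>35)&(x<90)&(tz<40)]; print("arm y",np.median(e[:,1]),"x max",np.percentile(e[:,0],99),"z",e[:,2].min(),e[:,2].max())
E
python3 - <<'E'
from h import *
s=read_state(); insert_meas(dict(np.load("w3.npz")),s)
a=np.radians(100); R=down(a); p=np.array([609,55.2,270])-100*R[:,0]; p[2]=270
movep(p,R); wait(.4)
c=camera("wrist"); np.savez("w4.npz",**c); cv2.imwrite("pics/w4.png",c["image"]); s=read_state(); print(s['time'],s['eef_pos'])
insert_meas(c,s)
P=cloud(c,True); L=P[sel(P,609,55,130,87,94)]; h=cv2.convexHull(L[:,:2].astype(np.float32))[:,0]
print("lid",L[:,2].mean(),circ(h),cv2.minEnclosingCircle(h))
q=P[sel(P,609,55,30,150,185)]; print("adap",len(q),(q.min(0)+q.max(0))/2,q.max(0)-q.min(0),cv2.minEnclosingCircle(q[:,:2].astype(np.float32)))
t=q[q[:,2]>164.5]; print(cv2.minEnclosingCircle(t[:,:2].astype(np.float32)),np.histogram(q[:,2],np.arange(150,180,1))[0])
u=P[sel(P,609,55,30,169,176)]; print("seal",cv2.minEnclosingCircle(u[:,:2].astype(np.float32)),np.median(u[:,2]))
E
```

```text
blocktop 4388 -29.84210714957463 x [-16.46317377  16.80217359]
shoulder 2128 4.199387083236313
rim circ (np.float64(0.12350948174826884), np.float64(1.4499787673797755), np.float64(24.583842329158067)) y ext -22.96948510393732 25.633430453855574
arm y 1.350742335911892 x max 76.64254784944774 z -13.667238996751204 30.694144186131197
10.3167 [626.30725538 -43.52961044 269.99609257]
blocktop 4393 -29.891779583717398 x [-18.27686993  15.16609375]
shoulder 2031 4.093749345729656
rim circ (np.float64(-2.562371059672967), np.float64(1.5404282551848496), np.float64(25.37767035218181)) y ext -22.773176937127477 25.765450593015974
arm y 1.4332590071867792 x max 74.95490377838358 z -14.022695154736603 16.5705292735798
lid 90.33460333748073 (np.float64(609.1620581538263), np.float64(54.74234486051046), np.float64(113.17807958272181)) ((609.09912109375, 54.83100891113281), 113.68384552001953)
adap 1663 [609.2044352   55.13303717 165.4625769 ] [33.05846039 33.29363279 16.95859752] ((608.9879150390625, 55.32000732421875), 16.9642391204834)
((609.0835571289062, 55.23487854003906), 15.152250289916992) [  0   0   0   0   0   0   1   1   0   0   2  40 115 185 182 314 377 104
  13   5  21 118 151  34   0   0   0   0   0]
seal ((609.2076416015625, 55.101619720458984), 10.539299011230469) 172.07880703269927
```

View pics/w4.png

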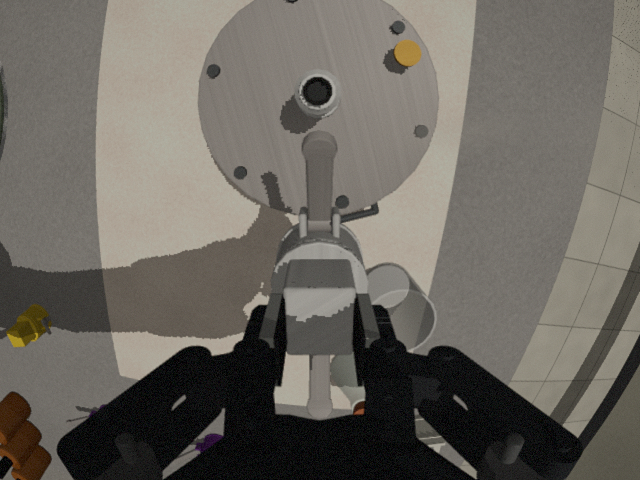

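The port is at (317,92) in the picture, with a clear view of the held coupling at (320,280). Measured against each other in this view, the TCP target is about (607.3, 56.4), which agrees with the top camera. Next I go over the port and push down, guarded.

Run:
```python
from h import *
R=down(np.radians(100)); X,Y=607.3,56.4
def st(t):
    s=read_state(); print(t,round(s['time'],2),np.round(s['eef_pos'],2),"F",np.round(s['ft_force'],1),"M",np.round(s['torque'],2),"gap",round(s['finger_gap'],2)); return s
movel([X,Y,240],max_speed=100); wait(.3); st("hover")
for z in (208,203,196,187):
    g=movel([X,Y,z],max_speed=25,guard=14); wait(.1); s=st((z,g))
    if g: break
```

```text
hover 11.82 [607.37  56.12 240.04] F [-0.2  0.6 -3.5] M [-0.    0.05 -0.03] gap 28.17
(208, False) 13.36 [607.35  56.39 208.12] F [-0.2 -0.9 -3.7] M [0.04 0.02 0.04] gap 28.37
(203, False) 13.81 [607.31  56.43 203.01] F [ 0.1 -0.1 -3.9] M [0.04 0.03 0.07] gap 27.97
(196, False) 14.34 [607.35  56.45 196.07] F [-0.1 -0.7 -3.2] M [-0.01 -0.    0.01] gap 28.09
(187, False) 14.95 [607.36  56.43 187.1 ] F [ 0.3  0.2 -2.6] M [ 0.05 -0.01 -0.03] gap 28.19
```

It slid on without contact. Now I push it home slowly.

Run:
```python
from h import *
X,Y=607.3,56.4
for z in (182,180,178.5,177,176,175,174,173):
    g=movel([X,Y,z],max_speed=8,guard=22); wait(.1); s=read_state()
    print((z,g),round(s['time'],2),np.round(s['eef_pos'],2),"F",np.round(s['ft_force'],1),"M",np.round(s['torque'],2),"gap",round(s['finger_gap'],2))
    if g or s['ft_force'][2]>24: break
```

```text
(182, False) 15.82 [607.31  56.44 182.04] F [-0.3 -0.4 -3. ] M [ 0.   -0.    0.03] gap 28.29
(180, False) 16.32 [607.47  56.45 180.24] F [-1.7 -0.1  5. ] M [-0.05  0.35 -0.05] gap 28.33
(178.5, False) 16.76 [607.42  56.46 178.59] F [-0.  -0.1  3.4] M [-0.01  0.12  0.  ] gap 28.29
(177, False) 17.19 [607.4   56.44 177.01] F [ 1.6 -0.1  3.1] M [ 0.04 -0.15 -0.  ] gap 27.92
(176, False) 17.57 [607.38  56.44 176.02] F [1.2 0.6 2.9] M [ 0.04 -0.27  0.04] gap 28.46
(175, False) 17.94 [607.4   56.45 175.13] F [0.1 0.8 6.1] M [ 0.   -0.05 -0.02] gap 27.79
(174, True) 18.25 [607.43  56.44 175.1 ] F [-2.4 -1.1  8.4] M [-0.14  0.49  0.02] gap 28.16
```

Run:
```python
from h import *
X,Y=607.3,56.4; R=down(np.radians(100))
def st(t):
    s=read_state(); print(t,round(s['time'],2),np.round(s['eef_pos'],2),"F",np.round(s['ft_force'],1),"gap",round(s['finger_gap'],2)); return s
g=movel([X,Y,172.5],max_speed=8,guard=28); st(g); wait(.1); st("")
open_gripper(); wait(.2); st("open")
movel([X,Y,300],max_speed=150)
p=np.array([X,Y,300])-60*R[:,0]; movep(p,R); wait(.4)
c=camera("wrist"); cv2.imwrite("pics/w5.png",c["image"]); np.savez("w5.npz",**c); st("view")
P=cloud(c,True); t=P[sel(P,608,55,40,196,214)]; print("block",len(t),np.median(t[:,2]),cv2.minAreaRect(t[:,:2].astype(np.float32)))
f=P[sel(P,608,55,90,150,190)]; d=f[:,:2]-[608.5,55.5]; r=np.hypot(*d.T); k=r>38; w,V=np.linalg.eigh(d[k].T@d[k]); print("yaw",np.degrees(np.arctan2(V[1,1],V[0,1])),"zmax",f[k][:,2].max(),r.max())
```

```text
True 18.51 [607.45  56.43 175.09] F [-1.9 -0.8  9.3] gap 28.3
 18.61 [607.46  56.46 175.1 ] F [-2.  -1.1  9.8] gap 28.16
open 19.4 [607.6   56.54 174.79] F [0.  0.  0.5] gap 85.4
view 21.18 [617.69  -2.29 299.98] F [ 0.1 -0.4 -0.2] gap 85.75
block 2090 204.98372059780743 ((609.1565551757812, 54.86396789550781), (29.759937286376953, 34.17322540283203), 9.298635482788086)
yaw 99.88615706233045 zmax 189.95915420471835 77.35270383327831
```

View pics/w5.png

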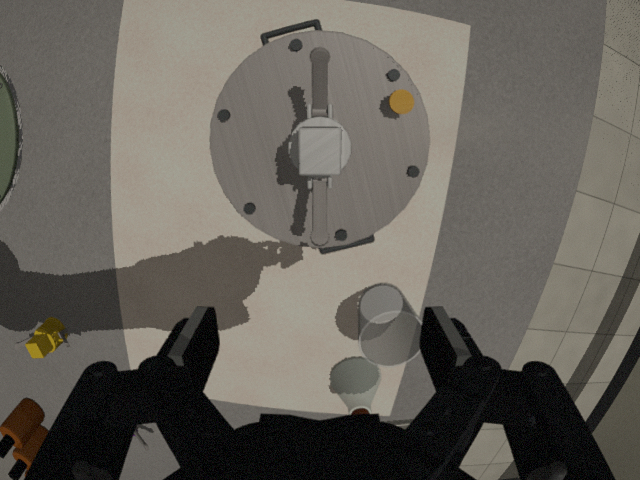

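The coupling is home: a second 28 N push didn't move it, and its top is at z 205.0, so the underside is 36 mm below the adaptor's top. The picture shows it seated squarely at (320,150) with its arms at yaw 100°, the +x eye at (320,52) and the other at (320,238). Beaker and flask look undisturbed. Next I swing arm a.

```bash
cat > swing.py <<'E'
from h import *
import sys
side=int(sys.argv[1]); port=(607.4,56.4); zh=150.0; yaw=np.radians(100)
def st(t):
    s=read_state(); print(t,round(s['time'],2),np.round(s['eef_pos'],1),"F",np.round(s['ft_force'],1)); return s
def pp(th,gap=0): return push_pose(port,zh,yaw,side,th,gap=gap,flip=side)
p,M=pp(0,2)
if read_state()['finger_gap']>5: clamp()
movep(p+[0,0,80],M); wait(.2); f0=st("above")['ft_force']
g=movel(p,M,max_speed=80,guard=15); st(("start",g))
for th in list(np.arange(.2,1.81,.2))+[1.9,1.97,2.03,2.08]:
    p,M=pp(th); g=movel(p,M,max_speed=40 if th<1.85 else 15,guard=25 if th<1.85 else 18); s=st((round(th,2),g)); e=np.linalg.norm(p-s['eef_pos']); 
    if g or np.linalg.norm(s['ft_force']-f0)>28: print("stop, short by",e); break
# back off along the tool axis
q=read_state()['eef_pos']-60*M[:,2]; movel(q,max_speed=80); movel(q+[0,0,110],max_speed=200); st("clear")
E
python3 swing.py 1
```

```text
above 22.69 [598.8 106.3 265.2] F [ 0.1 -0.8 -0.1]
('start', False) 23.84 [598.7 107.5 185.5] F [-0.1  0.5  0.2]
(np.float64(0.2), False) 24.29 [596.9 115.8 176.3] F [ 0.5 -0.7 -0.1]
(np.float64(0.4), False) 24.68 [596.  120.9 168.3] F [-0.8 -0.9  0.3]
(np.float64(0.6), False) 25.06 [595.6 123.9 159.8] F [0.9 0.7 1.5]
(np.float64(0.8), False) 25.43 [596.  125.3 151.2] F [0.4 4.8 4.5]
(np.float64(1.0), False) 25.81 [596.1 124.5 141.9] F [-0.1  5.4  4.7]
(np.float64(1.2), False) 26.15 [596.2 121.7 134.2] F [-0.   6.   3.6]
(np.float64(1.4), False) 26.48 [596.6 118.  127.9] F [0.1 4.  2.5]
(np.float64(1.6), False) 26.8 [597.2 113.8 122.3] F [-0.9  2.9  1.3]
(np.float64(1.8), False) 27.12 [598.1 108.8 117.5] F [-1.1  2.2  2.8]
(1.9, False) 27.48 [598.8 106.6 116. ] F [-0.9  5.1  3.7]
(1.97, False) 27.78 [599.1 105.  114.7] F [-1.2  6.3  2.8]
(2.03, False) 28.06 [599.4 103.5 113.7] F [-1.9  6.4  2.4]
(2.08, False) 28.32 [599.6 102.2 112.9] F [-1.1  6.3  1.6]
clear 29.93 [592.4 141.4 266.7] F [ 0.8 -0.3 -0.3]
```

No stop was felt, so the arm lags behind the fingertip. I'll press it inward with a guard until it meets its stop.

```bash
cat > press.py <<'E'
from h import *
import sys
side=int(sys.argv[1]); port=(607.4,56.4); zh=150.0; yaw=np.radians(100)
def st(t):
    s=read_state(); print(t,round(s['time'],2),np.round(s['eef_pos'],1),"F",np.round(s['ft_force'],1)); return s
def pp(gap): return push_pose(port,zh,yaw,side,2.0,gap=gap,flip=side)
p,M=pp(0); q,_=pp(22)
movep(q-60*M[:,2],M); movel(q,max_speed=120); wait(.1); f0=st("at gap 22")['ft_force']
for gap in (5,2,0,-2,-3,-4,-5,-6,-7,-8,-9,-10,-11,-12):
    g=movel(pp(gap)[0],M,max_speed=60 if gap==5 else 15,guard=12); s=st((gap,g)); F=np.linalg.norm(s['ft_force']-f0)
    if g or F>20: break
movel(q,max_speed=80); movel(q-60*M[:,2],max_speed=100); movel(q-60*M[:,2]+[0,0,90],max_speed=200); st("clear")
c=camera("scene"); cv2.imwrite("pics/sc%d.png"%side,cv2.resize(c["image"][240:360,290:450],None,fx=4,fy=4,interpolation=cv2.INTER_CUBIC))
E
python3 press.py 1
```

```text
at gap 22 31.18 [595.6 125.7 120.5] F [-0.5  0.1 -0. ]
(5, False) 31.61 [598.2 108.2 115.2] F [-0.3  0.2  0.7]
(2, False) 31.96 [598.7 105.8 114.4] F [-0.  -0.2  0.7]
(0, False) 32.24 [599.  104.1 113.8] F [-0.1  1.4  0.2]
(-2, False) 32.52 [599.4 102.6 113.3] F [-0.7  5.5  2.1]
(-3, False) 32.77 [599.6 102.  112.9] F [-1.7  5.9  2.9]
(-4, False) 33.02 [599.7 101.2 112.7] F [-2.2  6.7  2.7]
(-5, False) 33.27 [599.9 100.3 112.4] F [-1.6  7.5  2.8]
(-6, False) 33.52 [600.1  99.4 112.1] F [-1.7  7.3  2.6]
(-7, False) 33.77 [600.2  98.6 111.8] F [-2.3  8.3  2.8]
(-8, False) 34.02 [600.4  98.  111.5] F [-1.6  9.3  2.5]
(-9, False) 34.27 [600.5  97.4 111.1] F [-2.6 11.5  3.5]
(-10, False) 34.52 [600.7  96.6 110.8] F [-1.9 12.7  2.6]
(-11, False) 34.77 [600.8  95.8 110.5] F [-3.1 13.4  2. ]
(-12, False) 35.02 [601.   95.  110.2] F [-3.  13.6  1.7]
clear 36.95 [588.3 164.  254.3] F [-0.2  0.9 -1.4]
```

View pics/sc1.png

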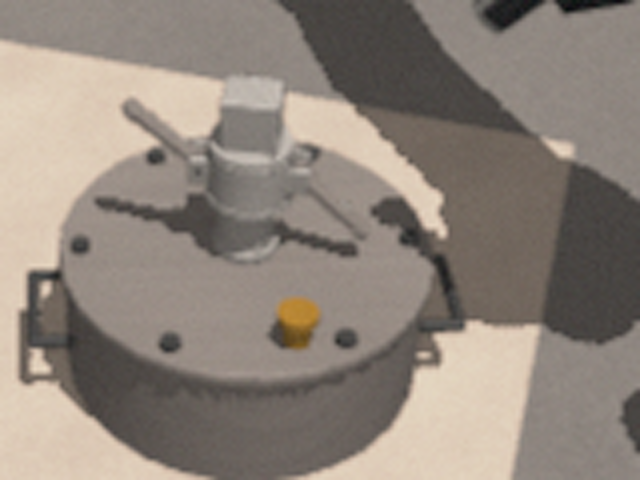

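In the crop, arm a runs from (300,185) to (365,238), so it's only partly down. I'll measure its angle from the depth data.

```bash
cat > ang.py <<'E'
from h import *
def arm(names=("scene","top"),port=(607.4,56.4),zh=150):
    o=np.array([np.cos(np.radians(100)),np.sin(np.radians(100))]); l=np.array([-o[1],o[0]])
    for n in names:
        c=camera(n); P=cloud(c).reshape(-1,3); P=P[~np.isnan(P[:,0])]
        d=P[:,:2]-port; a=d@o; b=d@l
        for side in (1,-1):
            k=(abs(b)<16)&(a*side>34)&(a*side<100)&(P[:,2]>97)&(P[:,2]<200); x=a[k]*side-29; z=P[k,2]-zh
            if k.sum()<5: print(n,side,"few",k.sum()); continue
            r=np.hypot(x,z); e=np.arctan2(z,x); far=r>np.percentile(r,60)
            print(n,side,k.sum(),"elev med far",round(np.median(e[far]),2),"range",np.round(np.percentile(e,[5,95]),2),"r",np.round(np.percentile(r,[5,50,99]),1),"lat",round(np.median(b[k]),1))
E
python3 -c "
from ang import *
arm(); print(read_state()['time'])"
```

```text
scene 1 105 elev med far -0.69 range [-0.76  0.7 ] r [ 7.2 28.4 57.1] lat -4.2
scene -1 98 elev med far 0.75 range [0.66 0.95] r [12.2 35.  58.4] lat -5.0
top 1 101 elev med far -0.68 range [-0.73  0.57] r [ 7.8 30.3 57.6] lat 2.9
top -1 124 elev med far 0.74 range [0.64 0.95] r [11.3 36.4 59.3] lat 1.4
37.1
```

```bash
cat > swing2.py <<'E'
from h import *
import sys
from scipy.spatial.transform import Rotation
port=(607.4,56.4); zh=150.0; yaw=np.radians(100); o=np.array([np.cos(yaw),np.sin(yaw)]); l=np.array([-o[1],o[0]])
def armang(side,verbose=False):
    c=camera("scene"); P=cloud(c); d=P[...,:2]-port; a=d@o*side; b=d@l; g=c["image"].astype(int).min(-1)
    k=(abs(b)<14)&(a>36)&(a<100)&(P[...,2]>94)&(P[...,2]<200)&(g>60)
    if k.sum()<6: return None,int(k.sum()),0
    x=a[k]-29; z=P[...,2][k]-zh; r=np.hypot(x,z); e=np.arctan2(z,x); f=r>20
    return (round(float(np.median(e[f])),2) if f.any() else None),int(f.sum()),round(float(r.max()),1)
def st(t,side):
    s=read_state(); print(t,round(s['time'],2),"gap",round(s['finger_gap'],1),np.round(s['eef_pos'],1),"F",np.round(s['ft_force'],1),"arm",armang(side)); return s
E
python3 - <<'E'
from swing2 import *
side=1
pp=lambda th,gap,R: push_pose(port,zh,yaw,side,th,R=R,gap=gap,flip=side)
st("before",side)
p,M=pp(1.3,15,42); movep(p-30*M[:,2],M); movel(p,M,max_speed=120); st("near",side)
for th,gap in ((1.4,2),(1.6,-2),(1.8,-4),(1.9,-5),(2.0,-6),(2.0,-8)):
    p,M=pp(th,gap,43); g=movel(p,M,max_speed=30,guard=20); s=st((th,gap,g),side)
    if g: break
wait(.2); st("hold",side)
n=pp(2.0,1,43)[0]-pp(2.0,0,43)[0]
movel(read_state()['eef_pos']+6*n,max_speed=30); st("off 6",side)
movel(read_state()['eef_pos']+14*n,max_speed=60); st("off 20",side)
E
```

```text
before 37.1 gap 0.0 [588.1 164.  253.4] F [-0.3 -0.4 -0.1] arm (-0.68, 68, 77.7)
near 37.98 gap -0.4 [594.4 130.7 142.3] F [-0.1  0.5  0.3] arm (-0.61, 116, 79.2)
(1.4, 2, False) 38.74 gap 0.1 [595.9 121.7 127.5] F [ 0.5 -0.7  0.8] arm (-0.58, 125, 73.2)
(1.6, -2, False) 39.33 gap 0.0 [597.  114.6 118.3] F [ 0.8 -1.   0.5] arm (-0.46, 130, 69.4)
(1.8, -4, False) 39.84 gap 0.1 [598.3 107.1 112.5] F [ 0.3 -0.2 -0.2] arm (-0.54, 132, 88.9)
(1.9, -5, False) 40.18 gap -0.1 [599.3 102.5 111.2] F [1.2 0.9 0.6] arm (-0.39, 113, 59.1)
(2.0, -6, False) 40.52 gap 0.2 [599.9  98.8 109.4] F [-0.6  0.9 -0.3] arm (-0.51, 109, 73.0)
(2.0, -8, False) 40.83 gap 0.1 [600.3  97.7 108.7] F [-0.3  3.5  1.1] arm (-0.52, 112, 59.7)
hold 41.08 gap -0.2 [600.2  97.6 108.7] F [-1.3  4.7  1.3] arm (-0.51, 109, 59.5)
off 6 41.49 gap -0.1 [599.2 103.3 110.3] F [-0.6  0.5 -0.8] arm (-0.49, 115, 79.3)
off 20 41.92 gap -0.3 [596.8 117.  114.1] F [ 0.1 -0.7 -0.2] arm (-0.41, 136, 74.5)
```

Forces stay near zero where the tip should touch the arm, so I need to see how the shut fingers meet it.

Run:
```python
from h import *
w=camera("wrist")["image"][180:480,120:520]; s=camera("scene")["image"][200:350,290:490]
cv2.imwrite("pics/both.png",np.hstack([w,cv2.resize(s,(400,300),interpolation=cv2.INTER_CUBIC)]))
```

```text
(no output)
```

View pics/both.png

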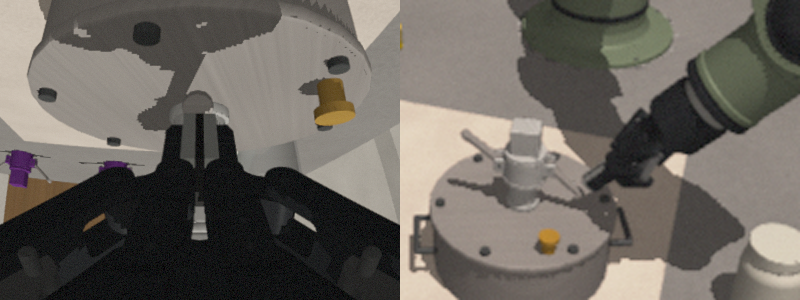

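The left half (wrist) shows the shut fingers with the eye just beyond their tips at (196,102). The right half (scene) shows the fingertip at (590,187), next to the arm's end. I'll project the TCP to check this.

Run:
```python
from h import *
s=read_state(); p=np.array(s['eef_pos']); M=np.array(s['tool_rot']); print(p,M.round(2).tolist())
o=np.array([np.cos(np.radians(100)),np.sin(np.radians(100)),0]); H=np.array([607.4,56.4,150])+29*o
for n in ("scene","top"):
    c=camera(n); W=np.linalg.inv(c["cam_to_world"])
    def pr(q):
        a=W@np.r_[q,1]; return np.round([c["cx"]+c["fx"]*a[0]/-a[2],c["cy"]-c["fy"]*a[1]/-a[2]],1),round(-a[2],0)
    for t in (0,10,20,30,40,60): print(n,"finger t",t,*pr(p-t*M[:,2]), end=" ; "); 
    print()
    for e in (-.69,-1.3): print(n,"arm end",e,*pr(H+55*(np.cos(e)*o+np.sin(e)*np.array([0,0,1]))), "mid",*pr(H+30*(np.cos(e)*o+np.sin(e)*np.array([0,0,1]))))
    print("hinge",*pr(H))
    P=cloud(c); d=(P-p)@M; g=c["image"].max(-1)<75; k=(abs(d[...,0])<20)&(abs(d[...,1])<20)&(d[...,2]>-70)&(d[...,2]<15)
    print("tool-frame cloud: dark z",np.percentile(d[k&g][:,2],[90,97,100]).round(1), "all z hist",np.histogram(d[k][:,2],np.arange(-70,20,10))[0],np.histogram(d[k&g][:,2],np.arange(-70,20,10))[0], "y ext tips",np.percentile(d[k&g&(d[...,2]>-25)][:,1],[2,98]) if (k&g&(d[...,2]>-25)).any() else None)
    if n=="scene": print(c["image"][288:304:2,370:402:2].max(-1))
```

```text
[596.8321234  116.16686503 114.05659544] [[-0.13, 0.98, 0.12], [0.73, 0.17, -0.66], [-0.67, -0.0, -0.74]]
scene finger t 0 [376.7 296. ] 1052.0 ; scene finger t 10 [379.7 293.9] 1046.0 ; scene finger t 20 [382.8 291.8] 1041.0 ; scene finger t 30 [385.9 289.7] 1036.0 ; scene finger t 40 [389.  287.6] 1031.0 ; scene finger t 60 [395.4 283.2] 1020.0 ; 
scene arm end -0.69 [381.2 296.2] 1049.0 mid [373.5 290. ] 1044.0
scene arm end -1.3 [369.1 300.6] 1064.0 mid [366.9 292.5] 1052.0
hinge [364.1 282.5] 1037.0
tool-frame cloud: dark z [-31.3 -23.9  14.4] all z hist [21 45 38 43 21  4 52  0] [21 31 23 26 10  0  0  0] y ext tips [-2.04262447  6.74363796]
[[145 148 157 157 157 145  86 112  81  47  36  30  31  34  30  31]
 [116 145 149 144 158 139 105  67  40  38  30  33  35  82  51  31]
 [149 114 138 149 152 154 109  37  29  33  33  74 103 115 114  46]
 [159 153 119 130 121 106 151  99  46  35  63  80  93 115 115 112]
 [156 157 156 128 128 110 128 111  81  76  78  77  77 109 117 118]
 [156 153 156 141 124 105  78  77  79  82  49  40  56 114 117 116]
 [ 79 100 115  76  76  78  78  80  81  80  49  45  55  82 147 119]
 [132  81  77  80  81  78  77  76  80  80  80  74  79  78 104 119]]
top finger t 0 [235.2 199.2] 995.0 ; top finger t 10 [231.6 198.8] 988.0 ; top finger t 20 [228.  198.4] 980.0 ; top finger t 30 [224.2 198. ] 973.0 ; top finger t 40 [220.5 197.5] 965.0 ; top finger t 60 [212.8 196.6] 950.0 ; 
top arm end -0.69 [230.4 200. ] 994.0 mid [237.5 196.2] 979.0
top arm end -1.3 [244. 200.] 1012.0 mid [245.  196.3] 989.0
hinge [246.4 191.5] 961.0
tool-frame cloud: dark z [-8.8 -2.8 15. ] all z hist [62 46 58 46 23  0 55  0] [58 29 41 31 10  0 19  0] y ext tips [-18.0380273   3.4103104]
```

The visible fingers end about 26 mm short of the reported TCP when shut. I'll shift the path forward along the tool by that much and finish arm a with guards.

```bash
cat >> swing2.py <<'E'
T=26
def pp(side,th,gap=0,R=42):
    p,M=push_pose(port,zh,yaw,side,th,R=R,gap=gap,flip=side); return p+T*M[:,2],M
def run(side,ths,pre,verify=True):
    f0=read_state()['ft_force']; done=False
    for th,gap,v in ths:
        p,M=pp(side,th,gap); g=movel(p,M,max_speed=v,guard=16 if th>1.85 else 22); s=read_state(); F=s['ft_force']-f0
        print((round(th,2),gap,g),round(s['time'],2),np.round(s['eef_pos'],1),"F",np.round(F,1))
        if g or np.linalg.norm(F)>20: done=True; break
    n=pp(side,2.,1)[0]-pp(side,2.,0)[0]; q=read_state()['eef_pos']+8*n; movel(q,max_speed=60); movel(q-60*M[:,2],max_speed=120)
    print("stopped" if done else "no stop",armang(side),read_state()['time'])
E
python3 - <<'E'
from swing2 import *
side=1
M=read_state()['tool_rot']; movel(read_state()['eef_pos']-45*M[:,2],max_speed=150)
p,M=pp(side,1.2,12); movel(p,M,max_speed=120)
run(side,[(1.4,3,40),(1.6,0,40),(1.8,0,40),(1.9,0,30),(2.0,0,20)]+[(2.0,-k,20) for k in (2,4,6,8)],0)
E
```

```text
(1.4, 3, False) 43.67 [598.1 108.9 106.3] F [ 0.  -1.1  0.3]
(1.6, 0, False) 44.1 [599.9 101.   99.9] F [ 0.   4.3 -0.4]
(1.8, 0, False) 44.46 [601.   94.   96.1] F [-1.4  6.9 -2.1]
(1.9, 0, False) 44.72 [601.6  91.   94.5] F [ 0.   5.4 -0.4]
(2.0, 0, False) 45.03 [602.2  87.9  93. ] F [-0.8  4.6  2.9]
(2.0, -2, False) 45.28 [602.5  86.1  92.4] F [-1.9  4.8  3.3]
(2.0, -4, False) 45.53 [602.8  85.   92. ] F [-2.1  8.5  5.6]
(2.0, -6, False) 45.78 [603.2  84.4  91.5] F [-6.6 15.4 11. ]
stopped (-0.01, 91, 78.4) 46.8083
```

Run:
```python
from swing2 import *
from ang import arm
q=read_state()['eef_pos']; movel(q+[0,0,110],max_speed=250)
p,M=pp(-1,0,8); movep(p+[0,0,60],M); s=read_state(); print(s['time'],s['eef_pos'])
arm(("scene",)); arm(("top",)); print(armang(1))
o3=np.r_[o,0]
for n in ("scene","top"):
    c=camera(n); P=cloud(c); d=P[...,:2]-port; a=d@o; b=d@l; k=(abs(b)<10)&(a>31)&(a<85)&(P[...,2]>95)&(P[...,2]<175)
    x=a[k]-29; z=P[...,2][k]-zh; i=np.argsort(z)[::max(1,k.sum()//16)]; print(n,np.c_[x,z][i].round().astype(int).tolist())
i=camera("scene")["image"][240:340,300:440]; cv2.imwrite("pics/fin.png",cv2.resize(i,None,fx=5,fy=5,interpolation=cv2.INTER_CUBIC))
```

```text
48.4417 [615.50161354   9.15495321 224.13743241]
scene 1 68 elev med far -1.24 range [-1.32  0.88] r [ 7.4 27.9 64.4] lat -5.3
scene -1 96 elev med far 0.75 range [0.61 0.97] r [10.  33.8 58.3] lat -4.6
top 1 few 0
top -1 few 0
(-1.22, 43, 61.4)
scene [[19, -53], [12, -50], [15, -45], [12, -44], [12, -41], [12, -36], [14, -33], [11, -31], [11, -28], [11, -22], [10, -20], [6, -17], [8, -15], [6, -8], [5, -1], [6, 4], [7, 6], [3, 9]]
top []
```

View pics/fin.png

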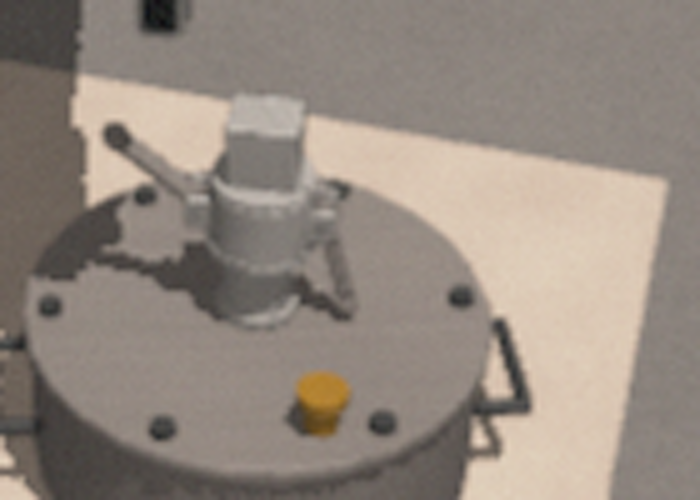

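Arm a now hangs at its stop: in the crop it runs from (325,215) to (348,310), with elevation about −1.24 to −1.3 from depth. Arm b is still up, with its eye at (116,133). Now arm b.

Run:
```python
from swing2 import *
side=-1
p,M=pp(side,0,8); movel(p,M,max_speed=90,guard=15)
run(side,[(t,0,45) for t in (.2,.5,.8,1.1,1.4,1.6,1.8)]+[(1.9,0,30),(2.0,0,25)]+[(2.0,-k,20) for k in (2,4,6,8)],0)
q=read_state()['eef_pos']; movel(q+[0,0,110],max_speed=250)
wait(.1)
from ang import arm
arm(("scene",)); print(armang(1),armang(-1),read_state()['time'])
```

```text
(0.2, 0, False) 50.12 [618.2  -4.5 151.2] F [-0.1  3.6  2.5]
(0.5, 0, False) 50.57 [619.   -9.9 138.5] F [ 0.2 -1.2  1.3]
(0.8, 0, False) 51.02 [618.7  -7.9 125.1] F [-0.6 -1.8  1.3]
(1.1, 0, False) 51.48 [617.9  -1.9 112.5] F [ 0.1 -4.7  2. ]
(1.4, 0, False) 51.88 [616.5   5.5 103.9] F [ 0.2 -7.7  1.6]
(1.6, 0, False) 52.21 [615.3  12.   99.3] F [ 0.9 -8.7  1. ]
(1.8, 0, False) 52.54 [613.8  19.4  95.6] F [ 0.5 -9.3 -1. ]
(1.9, 0, False) 52.8 [613.3  22.5  94.1] F [-0.2 -7.1 -1.3]
(2.0, 0, False) 53.08 [613.1  25.   92.8] F [-0.3 -9.9  5.8]
(2.0, -2, False) 53.33 [613.2  25.7  92.3] F [ -1.1 -17.6  10. ]
stopped (0.25, 87, 76.3) 54.3417
scene 1 60 elev med far -1.26 range [-1.35  0.65] r [ 6.2 32.4 66.9] lat -4.0
scene -1 38 elev med far -1.28 range [-1.36  0.73] r [ 8.8 33.2 54.8] lat -5.9
(-1.25, 41, 84.8) (-1.27, 30, 87.9) 55.1833
```

Run:
```python
from h import *
P=cloud(camera("scene")); t=P[sel(P,608,56,30,199,212)]; print(len(t),np.median(t[:,2]),read_state()['eef_pos'],read_state()['time'])
for n,(u,v) in dict(jar=(478,322),beaker=(250,310),flask=(203,296)).items(): print(n,np.nanmedian(P[v-1:v+2,u-1:u+2].reshape(-1,3),0).round(1))
print(finish_job())
```

```text
145 205.10541585050044 [620.72834559 -20.4225467  247.79548551] 55.2333
jar [599.5 348.  110.7]
beaker [ 702.5 -173.    65.3]
flask [ 736.2 -279.4  103.2]
the job is handed in; nothing more can be done
None
```

I handed the job in at 55.2 s: the coupling is fully home, arm a and then arm b hang at their stops (about 1.26 and 1.28 rad below level from the camera depth), and the jar, beaker and flask haven't moved. Arm a took a few pushes to reach its stop; arm b went down in one.

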